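# Bond chocolate blocks in a cake tin

### The arm

A 6-joint arm with a two-finger parallel gripper is mounted at the origin on the work surface. World frame = base frame: x ahead of the robot, y to its left, z up, the work surface at z = 0. Lengths are in m, angles in rad, forces in N, time in s.
With the tool pointing down it reaches from about 0.325 to 0.875 m from the base axis. Payload 4.4 kg.
Tool frame: the origin (TCP) lies at the very end of the fingers, on their centre line; the grasp point (between the pads) lies env.tcp_to_grasp behind it (env.tcp_to_grasp is the distance from the TCP to the grasp point, in m); z points along the fingers, y is the line along which they close (so a half turn about z gives the same grasp; the last joint's range is limited). The gripper opens to 85 mm and grips with 20 to 120 N. Pads are 22 mm wide; open, the fingers measure 114 mm over their backs; the gripper's body (76 mm by 85 mm) begins 54 mm behind the grasp point. The pads swing forward as they close: fully open they stand 13 mm farther back than shut.
Start: joints at [-1.355, 0.207, 1.542, -0, 1.393, -0.15], TCP at [0.206, -0.537, 0.231] pointing down, gripper open.
Joint ranges: [-2.73, 2.73], [-0.86, 2.22], [0.23, 2.46], [-1.11, 4.25], [0.08, 2.63], [-2.82, 2.82]. Speed limits (rad/s): [2.79, 2.79, 3.14, 3.14, 3.14, 3.14].

### API

Orientations are given as a unit quaternion [x, y, z, w].
In Python, from plant import env gives the robot as it stands.
- The arm moves only by the tool play_rows, never from a script. Its argument "deltas" is a list of rows, each a list of 5 numbers: the shift along the tool's x, y, z in mm, then the turn about the tool's z in rad, then the closure, from -1 (fully open) to 1 (shut). In form: [[x, y, z, turn, gripper], ...]. A call has 1 to 5 rows; each row shifts and turns the commanded pose from where the row before left it, along the tool's axes as they then stand; what a row does not reach is not made up. A row lasts 1/12 s, in which the tool goes at most 41.7 mm and 7.16 degrees, less where a joint would pass 70% of its speed; a pose out of reach is approached as far as the arm can. A call is refused whole if a number of a shift passes 41.7 or a number of a turn 0.125, either way. A call with a gripper value outside its range is refused whole. The fingers move at their own pace and stop on an object; "grip_force" is the grip in N (left out, the last holds). Time passes only in rows, so rows that do not move let the fingers close. It gives the time, the measured TCP pose, the force, the opening and the grip force at its end, in the units of the state.
- env.state(): the state, without advancing time (a new reading comes with each control period).
- env.read_camera(name): name is "side" or "top" or "wrist"; returns a dict with "img" (420x560x3 uint8, blue, green, red), "vfov" (degrees; the focal length in pixels is half the picture's height over the tangent of half this angle, whatever the lens; pixels are square), "cx", "cy" (the principal point, pixels), "R" (3x3) and "t" (3): a world point X has camera coordinates R X + t. Camera axes: x right, y down, z forward; pixel columns grow to the right and rows downward; lengths in m; the calibration is good to about 2 mm. A picture is of the moment at which its call begins. There is no depth.
- env.hand_in(): hands the job in; it is judged then, once.
The state is a dict: "clock": time; "q": joint angles; "joint_vel": joint speeds; "tau": joint torques, N m; "position": TCP position; "tool_rot": TCP orientation; "contact_force": force on the tool from outside, world axes, zero at the start; "wrist_torque": the same for the moment, N m; "grip_width": opening from 0.0 (shut) to 1.0 (fully open); "grip_force": force on a finger pad.
Only numpy, scipy, OpenCV 4.12 (cv2) and the standard library are available. Lean on these libraries where they do the work, as an engineer would, in place of code of your own. Each camera call takes 0.05 s, during which the arm holds its last target. There are 200 camera calls.

### The job

Stack the cooking chocolate in the cake tin in two staggered courses, in line with the two-square block lying there: first drop a half block into the floor gap beside it. Then lift the thick two-square block from the rack by its ends, set it flat on the worktop and let go, take it again by its long sides and lay it across the joint, against the tin wall above that half. Last, drop the other half into the pocket left beside it, leaving the other bars, bowl and spatula where they are.

Things in the scene. Friction and masses are not known exactly. Their poses are not given: they have to be found in the camera images.
- tin: Fixed open aluminium cake tin, outside 155 (its x) x 113 (its y) x 55 mm high; walls and floor 2.5 mm, inside 150 x 108 x 52.5 mm. Origin: centre of the underside, z up; inner floor at z = 2.5 mm, inner wall faces at y = -54 and +54 mm. The row of blocks runs along its y from wall to wall, about 50 mm free on both x sides.
- laid: Dark chocolate. Loose two-square block, 32 (its x) x 66 (its y) x 25 mm high, 66 g, flat on the tin floor, its y along the tin's y, its +y end 0.5 to 1.5 mm from the tin's +y wall, up to 10 mm off the tin's middle in x. Between its -y end and the tin's -y wall is the floor gap, about 41 mm. Origin: centre of the underside.
- block: Dark chocolate. Loose two-square block, 66 (its x) x 32 (its y) x 25 mm high, 66 g give or take 30 %; shaped like the laid one but long along its own x. Lies flat along x in any one of the rack's three channels, whose ribs leave only its ends to grip. In the tin the wall stands at its end: hold it by its long sides. Origin: centre of the underside.
- half_a: Dark chocolate. Loose half block, one square, 32 x 32 x 25 mm high, 32 g, lying flat on the worktop between rack and tin, nearer the robot. Origin: centre of the underside. Interchangeable with half_b.
- half_b: Dark chocolate. Loose half block, the same as half_a, lying flat on the worktop farther from the robot. Origin: centre of the underside.
- rack: Fixed wooden rack: base plate 112 (its x) x 162 (its y) x 4 mm; three channels along x at y = -50, 0, +50 mm, each 38 mm wide between two ribs 36 mm long (x -18 to +18), 5 mm thick, up to 28 mm above the worktop. Bars rest on the plate (4 mm up), ends sticking out beyond the ribs. Origin: centre of the underside.
- long_bar: Dark chocolate. Bystander in another channel: bar of three squares, 99 (its x) x 32 x 25 mm. Origin: centre of the underside.
- thin_bar: Dark chocolate. Bystander in another channel: bar of two squares, 66 (its x) x 32 mm but only 12 mm high. Origin: centre of the underside.
- bowl: Bystander: small blue plastic bowl, 130 mm across, 60 mm high, beyond the work. Origin: centre of the underside.
- spatula: Bystander: spatula, about 0.3 m long, lying on the worktop to the right of the tin. Origin on its underside.
Mind the look-alikes: they are no part of the job. Leave any red look-alike of the half_b alone.

How it is judged:
On the way, in this order (a step that is already met when the one before it is completed fails the run):
1. one half block lies flat in the floor pocket beside the laid block, in line, let go (((x of half_a in the frame of laid between -0.008 and 0.008 m and y of half_a in the frame of laid between -0.061 and -0.046 m and z of half_a in the frame of laid between -0.003 and 0.003 m and linear speed of half_a below 0.01 m/s and contact force between the fingers and half_a below 0.1 N) or (x of half_b in the frame of laid between -0.008 and 0.008 m and y of half_b in the frame of laid between -0.061 and -0.046 m and z of half_b in the frame of laid between -0.003 and 0.003 m and linear speed of half_b below 0.01 m/s and contact force between the fingers and half_b below 0.1 N))), for 0.2 s.
2. the two-square block is out of the rack, set down flat on the worktop and let go (height (world z) of block below 0.0017 m and angle between block's own z axis and vertical below 0.1 rad and horizontal distance between block and rack above 0.09 m and horizontal distance between block and tin above 0.1 m and linear speed of block below 0.01 m/s and contact force between the fingers and block below 0.1 N), for 0.2 s.
3. the two-square block lies flat across the joint as the second course, let go (x of block in the frame of laid between -0.008 and 0.008 m and y of block in the frame of laid between -0.043 and -0.029 m and z of block in the frame of laid between 0.022 and 0.028 m and angle between the x axis of block and the y axis of laid, either way round below 0.12 rad and linear speed of block below 0.01 m/s and contact force between the fingers and block below 0.1 N), for 0.2 s.
At the end, for the whole second after the job is handed in: In line within 8 mm in the tin: laid block and one half flat on the floor; on them the two-square block flat across the joint (within 0.12 rad, centre 29 to 43 mm along from the laid block's) and the other half flat in the pocket left on the laid block; all let go and at rest (all of step 3 and z of laid in the frame of tin below 0.005 m and y of laid in the frame of tin above 0.012 m and angle between the y axis of laid and the y axis of tin, either way round below 0.1 rad and (((x of half_a in the frame of laid between -0.008 and 0.008 m and y of half_a in the frame of laid between -0.061 and -0.046 m and z of half_a in the frame of laid between -0.003 and 0.003 m and linear speed of half_a below 0.01 m/s and contact force between the fingers and half_a below 0.1 N) and (x of half_b in the frame of laid between -0.008 and 0.008 m and y of half_b in the frame of laid between 0.006 and 0.022 m and z of half_b in the frame of laid between 0.022 and 0.028 m and linear speed of half_b below 0.01 m/s and contact force between the fingers and half_b below 0.1 N)) or ((x of half_b in the frame of laid between -0.008 and 0.008 m and y of half_b in the frame of laid between -0.061 and -0.046 m and z of half_b in the frame of laid between -0.003 and 0.003 m and linear speed of half_b below 0.01 m/s and contact force between the fingers and half_b below 0.1 N) and (x of half_a in the frame of laid between -0.008 and 0.008 m and y of half_a in the frame of laid between 0.006 and 0.022 m and z of half_a in the frame of laid between 0.022 and 0.028 m and linear speed of half_a below 0.01 m/s and contact force between the fingers and half_a below 0.1 N)))); the robot touches nothing.
It fails at once if the long bar is shifted by more than 30 mm (distance of long_bar from where it was at the start of the episode above 0.03 m).
It fails at once if the thin bar is shifted by more than 30 mm (distance of thin_bar from where it was at the start of the episode above 0.03 m).
It fails at once if the bowl is shifted by more than 30 mm (distance of bowl from where it was at the start of the episode above 0.03 m).
It fails at once if the spatula is shifted by more than 30 mm (distance of spatula from where it was at the start of the episode above 0.03 m).
It also fails if it takes over 70 s, if anything falls off the work surface, if the arm or the gripper's body presses on something with over 40 N, if the wrist force passes 120 N, or if a joint passes its speed limit or range.

## Working session

There is one attempt and no reset: what is moved stays moved. The work goes in short steps, Python scripts to look and compute and a tool call to move; the robot and the scene stay as the last step left them, time stands still between calls to the robot, and variables do not carry over. Pictures are saved under pics/ and viewed, at most 10 in all, crops included, and the job is handed in when it is done.

Besides the shell and the picture viewer there is one more tool, called after "Emit:" as name(argument=value, ...) on one line, values as JSON. play_rows: Moves the arm, as the interface text tells. Its arguments: {"type":"object","properties":{"deltas":{"type":"array"},"grip_force":{"type":"number"}},"required":["deltas"]}

```bash
ls; mkdir -p pics; python3 - <<'E'
from plant import env
import cv2,numpy as np
print(env.tcp_to_grasp, env.state())
a=env.read_camera("top");b=env.read_camera("side")
for c in(a,b): print(c["vfov"],c["cx"],c["cy"],c["R"],c["t"])
cv2.imwrite("pics/top0.png",a["img"]);cv2.imwrite("pics/side0.png",b["img"])
E
```

```text
pics
0.0187 {'clock': 0.0, 'q': array([-1.35449280e+00,  2.07450378e-01,  1.54300230e+00, -2.66330358e-05,
        1.39351251e+00, -1.50480080e-01]), 'joint_vel': array([ 0.00087602, -0.00142751, -0.0009265 ,  0.00052529, -0.00016775,
       -0.00028201]), 'tau': array([-8.87626193e-04, -3.83041871e+01, -2.91592097e+01, -1.13567169e-04,
        1.08490430e-02,  3.60386878e-06]), 'position': array([ 0.20602532, -0.5359812 ,  0.23008561]), 'tool_rot': array([ 9.83229678e-01,  1.82367740e-01, -5.21328964e-05, -1.18519162e-03]), 'contact_force': array([-0.23972084,  0.40768872, -0.97953769]), 'wrist_torque': array([-0.02752059, -0.01059392,  0.01677682]), 'grip_force': 0.0, 'grip_width': 1.0020921052956666}
52.69116820981273 275.89228571738573 210.63015961225005 [[ 0.01633723 -0.99984218 -0.0069794 ]
 [-0.99250974 -0.01537142 -0.12119466]
 [ 0.12106825  0.00890711 -0.99260422]] [-0.04482276  0.65109516  0.91304312]
45.31251128101759 287.349586258637 207.13100105687013 [[-0.980891   -0.19444853  0.00652838]
 [-0.12613481  0.61001983 -0.78228244]
 [ 0.14813123 -0.76815726 -0.62288969]] [0.62323286 0.15818471 0.98074938]
```

View pics/top0.png

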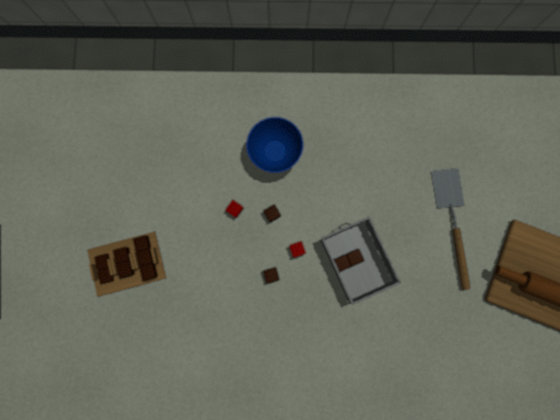

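View pics/side0.png

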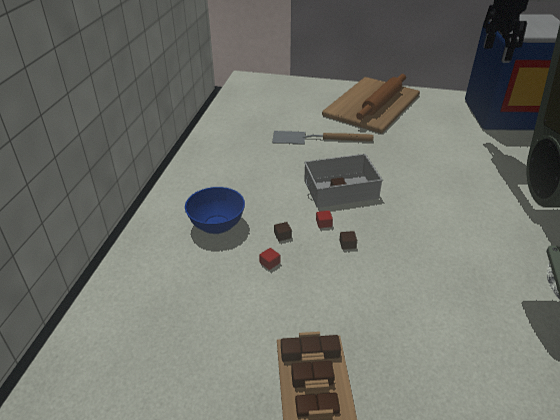

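The top view shows the halves at about (272,214) and (271,275), the rack at (127,263) with the long bar rightmost at (146,258), and the tin at (357,262) with the laid block at (349,260). Red look-alikes are at (234,209) and (297,249). In the side view the rack sits at the bottom, with the long bar farthest.

```bash
cat > h.py <<'E'
from plant import env
import cv2,numpy as np
def cam(n):
    c=env.read_camera(n); c["f"]=210/np.tan(np.radians(c["vfov"]/2)); return c
def ray(c,uv):
    d=c["R"].T@np.array([(uv[0]-c["cx"])/c["f"],(uv[1]-c["cy"])/c["f"],1.]); return -c["R"].T@c["t"],d
def onz(c,uv,z):
    o,d=ray(c,uv); return o+d*(z-o[2])/d[2]
def proj(c,X):
    p=c["R"]@np.array(X)+c["t"]; return np.array([c["cx"]+c["f"]*p[0]/p[2],c["cy"]+c["f"]*p[1]/p[2]])
def tri(c1,u1,c2,u2):
    A=[];b=[]
    for c,u in((c1,u1),(c2,u2)):
        o,d=ray(c,u);d=d/np.linalg.norm(d);M=np.eye(3)-np.outer(d,d);A.append(M);b.append(M@o)
    return np.linalg.lstsq(np.vstack(A),np.hstack(b),rcond=None)[0]
def yaw():  # world angle of tool x
    x,y,z,w=env.state()["tool_rot"]; return np.arctan2(2*(x*y+z*w),1-2*(y*y+z*z))
def blobs(mask,amin=30):
    n,l,s,c=cv2.connectedComponentsWithStats(mask.astype(np.uint8),connectivity=4); out=[]
    for i in range(1,n):
        if s[i,4]>=amin: out.append((c[i],s[i,4],cv2.minAreaRect(np.argwhere(l==i)[:,::-1].astype(np.float32))))
    return out
def choc(img):
    h=cv2.cvtColor(img,cv2.COLOR_BGR2HSV).astype(int); b,g,r=[img[...,i].astype(int) for i in range(3)]
    return (h[...,2]<90)&(r-b>8)&(r<100)&((h[...,0]<15)|(h[...,0]>170))
def go(xy,z=None,psi=None):  # needed deltas tool axes mm, turn
    s=env.state();p=s["position"];a=yaw();d=np.array(xy)-p[:2]
    ex=np.array([np.cos(a),np.sin(a)]);ey=np.array([np.sin(a),-np.cos(a)])
    t=None
    if psi is not None: t=-((psi-a+np.pi/2)%np.pi-np.pi/2)
    return np.round([1000*d@ex,1000*d@ey,0 if z is None else 1000*(p[2]-z)],1),t
E
python3 - <<'E'
from h import *
for n in("top","side"):
    c=cam(n);im=c["img"];print(n)
    for b in blobs(choc(im)): 
        print(b[0].round(1),b[1],np.round(b[2][1],1),round(b[2][2]),onz(c,b[0],.025).round(3))
c=cam("top");print("tin top", [onz(c,u,.055).round(3) for u in((315,241),(369,219),(399,282),(347,305))])
print("rack",[onz(c,u,.004).round(3) for u in((88,248),(156,233),(165,270),(98,295))])
w=cam("wrist");print(w["vfov"],-w["R"].T@w["t"],w["R"])
cv2.imwrite("pics/crop.png",np.hstack([cv2.resize(cv2.resize(c["img"][220:310,80:170],(400,400)),(400,400)),cv2.resize(cam("side")["img"][320:420,260:360],(400,400))]))
E
```

```text
top
[271.6 213.1] 157 [13.  12.7] 60 [ 0.648 -0.025  0.025]
[234.8 212.8] 48 [ 8.8 18.2] 80 [0.647 0.059 0.025]
[144.3 257.6] 605 [43.6 15.2] 77 [0.542 0.261 0.025]
[293.  253.1] 34 [15.  7.] 37 [ 0.558 -0.074  0.025]
[122.6 262.3] 394 [28.6 16.3] 77 [0.531 0.309 0.025]
[348.7 259.7] 357 [13.3 27.1] 66 [ 0.545 -0.2    0.025]
[102.7 268.8] 320 [27.6 14.1] 76 [0.516 0.353 0.025]
[525.6 281.3] 341 [54.5 20.1] 16 [ 0.504 -0.593  0.025]
[270.5 275.1] 157 [12.6 12.5] 74 [ 0.508 -0.025  0.025]
[552.8 289.6] 120 [16. 13.] 90 [ 0.486 -0.652  0.025]
[555.9 300.3] 42 [9. 7.] 90 [ 0.463 -0.657  0.025]
side
[521.6  84.4] 748 [36.9 61.2] 14 [ 0.029 -0.879  0.025]
[381.2  99.4] 416 [15.1 63.8] 48 [ 0.474 -0.675  0.025]
[338.  180.9] 83 [ 6.8 13.7] 84 [ 0.554 -0.216  0.025]
[323.6 222.7] 128 [18.8 12.4] 22 [ 0.566 -0.055  0.025]
[282.1 227.6] 124 [ 9.3 14.8] 77 [ 0.651 -0.021  0.025]
[347.8 236.2] 129 [ 9. 15.] 90 [ 0.51  -0.022  0.025]
[269.6 262.5] 158 [13. 19.] 90 [0.654 0.087 0.025]
[310.1 344.1] 858 [17.2 58.6] 86 [0.545 0.262 0.025]
[312.2 370.1] 701 [20. 42.] 90 [0.533 0.311 0.025]
[316.5 402.4] 739 [22.4 43.4] 86 [0.518 0.365 0.025]
tin top [array([ 0.584, -0.121,  0.055]), array([ 0.634, -0.24 ,  0.055]), array([ 0.499, -0.303,  0.055]), array([ 0.448, -0.191,  0.055])]
rack [array([0.562, 0.399, 0.004]), array([0.599, 0.243, 0.004]), array([0.515, 0.218, 0.004]), array([0.456, 0.369, 0.004])]
71.75275704230086 [ 0.27046263 -0.51137751  0.37338097] [[ 3.58051817e-01 -9.33701544e-01 -5.68646736e-04]
 [-8.98166407e-01 -3.44591249e-01  2.73045743e-01]
 [-2.55139182e-01 -9.72537850e-02 -9.62000883e-01]]
```

View pics/crop.png

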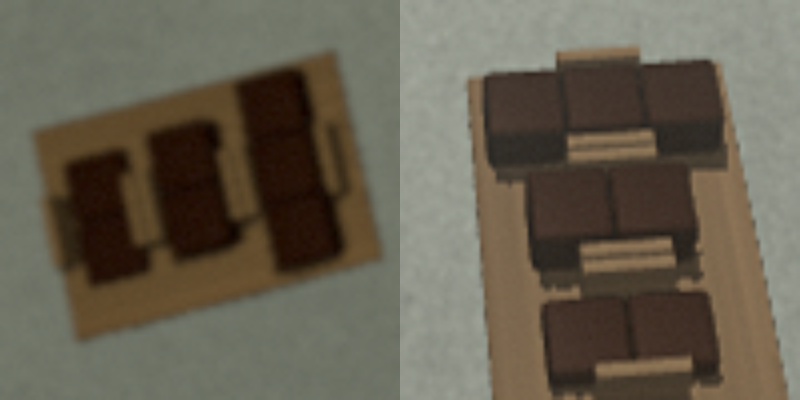

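The crop shows the middle bar as thicker than the left one, which the rib partly hides, so the block is probably in the middle channel. I'll check that with the wrist camera. Now moving over the work area.

Emit:
play_rows(deltas=[[0,0,0,-0.12,-1],[0,0,0,-0.12,-1],[0,0,0,-0.12,-1],[0,0,0,-0.12,-1],[0,0,0,-0.12,-1]])

```text
clock: 0.77
position: [0.2062, -0.5367, 0.2312]
tool_rot: [0.884, 0.467, 0.0, -0.0]
contact_force: [-0.3, -0.8, -0.5]
grip_width: 1.0
grip_force: 0.0
```

Emit:
play_rows(deltas=[[0,0,0,-0.12,-1],[0,0,0,-0.12,-1],[0,0,0,-0.12,-1],[0,0,0,-0.12,-1],[0,0,0,-0.12,-1]])

```text
clock: 1.18
position: [0.2062, -0.5367, 0.2312]
tool_rot: [0.706, 0.708, 0.0, -0.0]
contact_force: [0.3, -0.1, -0.5]
grip_width: 0.998
grip_force: 0.0
```

Emit:
play_rows(deltas=[[0,0,0,-0.12,-1],[0,0,0,-0.12,-1],[0,0,0,-0.12,-1],[0,0,0,-0.1,-1],[0,20,0,0,-1]])

```text
clock: 1.6
position: [0.222, -0.5293, 0.2313]
tool_rot: [0.529, 0.849, -0.001, -0.0]
contact_force: [0.4, -0.9, -0.8]
grip_width: 1.0
grip_force: 0.0
```

Emit:
play_rows(deltas=[[14,32,0,0,-1],[14,32,0,0,-1],[14,32,0,0,-1],[14,32,0,0,-1],[14,32,0,0,-1]])

```text
clock: 2.02
position: [0.3378, -0.3933, 0.2314]
tool_rot: [0.529, 0.849, -0.0, 0.0]
contact_force: [1.1, 0.3, 0.3]
grip_width: 1.003
grip_force: 0.0
```

Emit:
play_rows(deltas=[[14,32,0,0,-1],[14,32,0,0,-1],[14,32,0,0,-1],[14,32,0,0,-1],[14,32,0,0,-1]])

```text
clock: 2.43
position: [0.4507, -0.2599, 0.2315]
tool_rot: [0.529, 0.849, -0.0, 0.0]
contact_force: [0.1, -0.5, 0.5]
grip_width: 0.997
grip_force: 0.0
```

Emit:
play_rows(deltas=[[14,32,0,0,-1],[14,32,0,0,-1],[14,32,0,0,-1],[14,32,0,0,-1],[14,32,0,0,-1]])

```text
clock: 2.85
position: [0.5636, -0.1265, 0.2314]
tool_rot: [0.529, 0.849, -0.0, 0.0]
contact_force: [0.9, -1.0, 0.0]
grip_width: 1.0
grip_force: 0.0
```

```bash
python3 - <<'E'
from h import *
import pickle
s=env.state();print(s["clock"],s["position"],yaw(),s["q"])
w=cam("wrist");pickle.dump(w,open("w1.pkl","wb"));cv2.imwrite("pics/w1.png",w["img"])
for b in blobs(choc(w["img"]),100): print(b[0].round(1),b[1],np.round(b[2][1],1),round(b[2][2]),onz(w,b[0],.025).round(3))
E
```

```text
2.85 [ 0.56356163 -0.12648802  0.23140233] 2.026922926687341 [-3.70524055e-01  2.11728212e-01  1.53509857e+00 -1.16828927e-04
  1.39444862e+00 -8.26630197e-01]
[422.9  72.5] 255 [19.3 40.3] 14 [0.645 0.052 0.025]
[282.2  80.8] 810 [27.1 30.6] 9 [ 0.509 -0.024  0.025]
[388.4 136.7] 775 [27. 29.] 90 [ 0.647 -0.023  0.025]
[248.3 228.3] 1013 [41. 24.] 90 [ 0.547 -0.199  0.025]
```

View pics/w1.png

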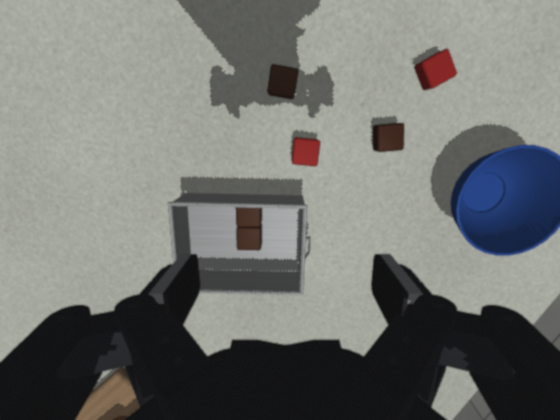

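The wrist view shows the tin aligned with the tool (rim columns 170–307), with the laid block at (248,228). half_a is at (283,80), half_b at (389,137), and the reds are at (306,152) and (436,70). Next I move over half_a.

Emit:
play_rows(deltas=[[23,-1,20,0,-1],[23,-1,20,0,-1],[23,-1,20,0,-1],[23,-1,20,0,-1],[23,-1,20,0,-1]])

```text
clock: 3.32
position: [0.5069, -0.0262, 0.1306]
tool_rot: [0.529, 0.849, 0.0, 0.0]
contact_force: [0.2, -0.4, -0.1]
grip_width: 0.999
grip_force: 0.0
```

Emit:
play_rows(deltas=[[0,0,0,0,-1],[0,0,0,0,-1]])

```text
clock: 3.48
position: [0.5057, -0.026, 0.1299]
tool_rot: [0.528, 0.849, -0.001, -0.002]
contact_force: [0.6, -0.1, 0.2]
grip_width: 0.998
grip_force: 0.0
```

```bash
python3 - <<'E'
from h import *
import pickle
s=env.state();print(s["clock"],s["position"],yaw())
w=cam("wrist");pickle.dump(w,open("w2.pkl","wb"));cv2.imwrite("pics/w2.png",w["img"])
w1=pickle.load(open("w1.pkl","rb"))
B1=blobs(choc(w1["img"]),100)
for b in blobs(choc(w["img"]),100):
    X=onz(w,b[0],.0125); print(b[0].round(1),b[1],np.round(b[2][1],1),round(b[2][2],1),onz(w,b[2][0],.025).round(4))
    for a in B1:
        T=tri(w1,a[0],w,b[0])
        if np.hypot(*(T-X)[:2])<.015: print("   tri",T.round(4))
E
```

```text
3.4833 [ 0.50573608 -0.026026    0.12985606] 2.028709989324535
[470.3 183.3] 669 [32.6 47.9] 26.6 [0.6397 0.0639 0.025 ]
   tri [ 0.6555  0.064  -0.0021]
[290.5 202.4] 1243 [34.9 36.8] 9.5 [ 0.5078 -0.0206  0.025 ]
   tri [ 0.5088 -0.0226  0.0171]
[422.2 261.6] 1189 [40. 37.] 0.0 [ 0.6438 -0.0197  0.025 ]
   tri [ 0.6524 -0.0211  0.0111]
[315.5 265.5] 387 [24.4 39. ] 62.7 [ 0.5547 -0.068   0.025 ]
```

View pics/w2.png

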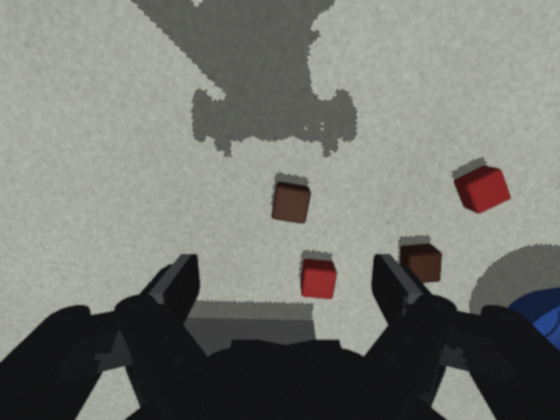

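half_a is at (291,203), turned about 9° clockwise in the image, and red is at (318,280), clear of the fingers. I align with it and go down.

Emit:
play_rows(deltas=[[3.5,4.3,20,0,-1],[0,0,20,0.08,-1],[0,0,20,0.075,-1],[0,0,25,0,-1],[0,0,20,0,-1]])

```text
clock: 3.95
position: [0.5122, -0.0236, 0.0268]
tool_rot: [0.594, 0.805, 0.001, 0.002]
contact_force: [0.3, 0.3, -0.1]
grip_width: 1.003
grip_force: 0.0
```

Emit:
play_rows(deltas=[[0,0,13,0,-1],[0,0,7,0,-1],[0,0,3,0,-1],[0,0,0,0,1],[0,0,0,0,1]], grip_force=30)

```text
clock: 4.37
position: [0.5114, -0.0226, 0.0045]
tool_rot: [0.593, 0.805, 0.001, 0.001]
contact_force: [-0.2, 0.2, -0.4]
grip_width: 0.749
grip_force: 0.0
```

Emit:
play_rows(deltas=[[0,0,0,0,1],[0,0,0,0,1],[0,0,0,0,1],[0,0,0,0,1],[0,0,0,0,1]])

```text
clock: 4.78
position: [0.511, -0.0222, 0.0044]
tool_rot: [0.593, 0.805, 0.0, 0.001]
contact_force: [-0.4, 0.5, 5.5]
grip_width: 0.365
grip_force: 31.4
```

Emit:
play_rows(deltas=[[0,0,-20,0,1],[0,0,-35,0,1],[0,0,-40,-0.08,1],[0,0,-40,-0.075,1],[0,0,-40,0,1]])

```text
clock: 5.2
position: [0.5088, -0.0216, 0.1794]
tool_rot: [0.528, 0.849, -0.0, -0.001]
contact_force: [1.4, -0.3, -0.0]
grip_width: 0.364
grip_force: 30.7
```

Emit:
play_rows(deltas=[[-36,-9,-5,0,1],[-36,-9,-5,0,1],[-36,-9,-5,0,1],[-36,-9,-5,0,1],[-36,-9,0,0,1]])

```text
clock: 5.62
position: [0.5491, -0.205, 0.1993]
tool_rot: [0.529, 0.849, 0.0, 0.001]
contact_force: [1.6, -0.6, 0.3]
grip_width: 0.37
grip_force: 30.7
```

Emit:
play_rows(deltas=[[0,0,0,0,1],[0,0,0,0,1],[0,0,0,0,1]])

```text
clock: 5.87
position: [0.5479, -0.2028, 0.1974]
tool_rot: [0.529, 0.848, 0.0, -0.001]
contact_force: [0.3, 0.5, 0.2]
grip_width: 0.366
grip_force: 30.7
```

```bash
python3 - <<'E'
from h import *
import pickle
s=env.state();print(s["clock"],s["position"],yaw(),s["grip_width"])
w=cam("wrist");pickle.dump(w,open("w3.pkl","wb"));cv2.imwrite("pics/w3.png",w["img"])
print(proj(w,s["position"]))
for b in blobs(choc(w["img"]),100):
    print(b[0].round(1),b[1],np.round(b[2][0]),np.round(b[2][1],1),round(b[2][2],1),onz(w,b[2][0],.0275).round(4))
E
```

```text
5.8667 [ 0.54792333 -0.20275079  0.19735448] 2.026269789267467 0.36608405184403325
[285.68446462 259.20414487]
[495.5   8.9] 301 [496.   8.] [22.1 15.2] 71.6 [0.6479 0.041  0.0275]
[451.   76.7] 1273 [451.  76.] [35. 40.] 90.0 [ 0.6445 -0.0265  0.0275]
[284.7 181.8] 1373 [286. 184.] [55. 28.] 90.0 [ 0.5449 -0.1953  0.0275]
[285.2 268.3] 4721 [286. 268.] [72. 67.] 90.0 [ 0.5893 -0.2873  0.0275]
```

View pics/w3.png

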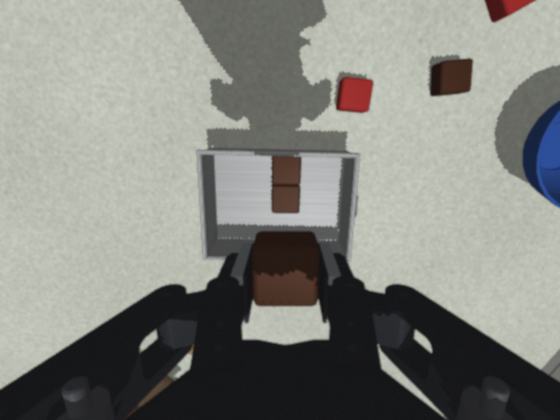

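Here the laid block spans columns 272–300 and rows 155–213, and the tin rim corners are at about (200,151), (358,152) and (205,258). The held half has its front bottom edge at row 232.

```bash
python3 - <<'E'
from h import *
import pickle
w=pickle.load(open("w3.pkl","rb"));p=np.array([.54792,-.20275]);a=2.0263
ex=np.array([np.cos(a),np.sin(a)]);ey=np.array([np.sin(a),-np.cos(a)])
def T(u,z): X=onz(w,u,z)[:2]-p; return (1000*np.array([X@ex,X@ey])).round(1)
g=w["img"].max(2).astype(int)
print("col286 rows",list(zip(range(146,262),g[146:262,280:292].mean(1).round().astype(int)))[::1])
print("row 200 cols",list(zip(range(264,308),g[195:205,264:308].mean(0).round().astype(int))))
print("rim",T((198,150),.055),T((359,151),.055),T((204.5,258),.055))
for r in (155,157,212,213,214): print(r,T((286,r),.0275))
print("sides",T((272,200),.0275),T((300,200),.0275))
print("held front",T((286,232),.193),"top front",T((286,268),.218),"half_b top",onz(w,(451,77),.025))
E
```

```text
col286 rows [(146, np.int64(107)), (147, np.int64(106)), (148, np.int64(102)), (149, np.int64(90)), (150, np.int64(78)), (151, np.int64(81)), (152, np.int64(89)), (153, np.int64(90)), (154, np.int64(86)), (155, np.int64(80)), (156, np.int64(77)), (157, np.int64(77)), (158, np.int64(81)), (159, np.int64(82)), (160, np.int64(82)), (161, np.int64(82)), (162, np.int64(82)), (163, np.int64(83)), (164, np.int64(83)), (165, np.int64(83)), (166, np.int64(84)), (167, np.int64(84)), (168, np.int64(84)), (169, np.int64(84)), (170, np.int64(85)), (171, np.int64(85)), (172, np.int64(85)), (173, np.int64(86)), (174, np.int64(86)), (175, np.int64(87)), (176, np.int64(87)), (177, np.int64(88)), (178, np.int64(88)), (179, np.int64(89)), (180, np.int64(89)), (181, np.int64(89)), (182, np.int64(86)), (183, np.int64(77)), (184, np.int64(61)), (185, np.int64(51)), (186, np.int64(62)), (187, np.int64(76)), (188, np.int64(84)), (189, np.int64(86)), (190, np.int64(86)), (191, np.int64(86)), (192, np.int64(86)), (193, np.int64(86)), (194, np.int64(86)), (195, np.int64(87)), (196, np.int64(87)), (197, np.int6
[... 1877 characters left out ...]
 np.int64(88)), (288, np.int64(88)), (289, np.int64(89)), (290, np.int64(89)), (291, np.int64(89)), (292, np.int64(89)), (293, np.int64(89)), (294, np.int64(90)), (295, np.int64(90)), (296, np.int64(89)), (297, np.int64(85)), (298, np.int64(82)), (299, np.int64(108)), (300, np.int64(154)), (301, np.int64(184)), (302, np.int64(192)), (303, np.int64(192)), (304, np.int64(192)), (305, np.int64(192)), (306, np.int64(192)), (307, np.int64(192))]
rim [ 46.4 -84.7] [45.3 71.1] [-67.8 -87.1]
155 [38.8  0.5]
157 [36.7  0.5]
212 [-24.6   0.5]
213 [-25.7   0.5]
214 [-26.9   0.5]
sides [-10.6 -15. ] [-10.6  16.1]
held front [14.   0.2] top front [5.6 0.1] half_b top [ 0.64578529 -0.02597523  0.025     ]
```

Emit:
play_rows(deltas=[[-20,0,20,0,1],[-20,0,30,0,1],[-3,0,30,0,1],[0,0,20,0,1],[0,0,10,0,1]])

```text
clock: 6.33
position: [0.5651, -0.2389, 0.0842]
tool_rot: [0.528, 0.849, 0.0, -0.004]
contact_force: [-1.0, 0.3, -1.3]
grip_width: 0.367
grip_force: 30.7
```

Emit:
play_rows(deltas=[[0,0,15,0,1],[0,0,15,0,1],[0,0,10,0,1],[0,0,10,0,1],[0,0,10,0,1]])

```text
clock: 6.75
position: [0.5682, -0.2414, 0.0284]
tool_rot: [0.528, 0.849, 0.0, 0.001]
contact_force: [-0.9, 0.1, -0.4]
grip_width: 0.366
grip_force: 30.7
```

Emit:
play_rows(deltas=[[0,0,8,0,1],[0,0,5,0,1],[0,0,3,0,1],[0,0,0,0,1]])

```text
clock: 7.08
position: [0.5673, -0.2418, 0.0117]
tool_rot: [0.529, 0.849, -0.0, -0.001]
contact_force: [-0.8, -0.7, -0.2]
grip_width: 0.372
grip_force: 30.7
```

No contact on the sides. Down the last 4 mm, then release and lift.

Emit:
play_rows(deltas=[[0,0,2.5,0,1],[0,0,1.5,0,1],[0,0,0,0,1]])

```text
clock: 7.33
position: [0.5678, -0.2421, 0.0084]
tool_rot: [0.529, 0.849, 0.0, 0.0]
contact_force: [0.4, -0.5, 0.6]
grip_width: 0.37
grip_force: 30.7
```

Emit:
play_rows(deltas=[[0,0,0,0,-0.2],[0,0,0,0,-0.2],[0,0,0,0,-0.2],[0,0,0,0,-0.2]])

```text
clock: 7.67
position: [0.5678, -0.2421, 0.0086]
tool_rot: [0.529, 0.849, -0.0, 0.0]
contact_force: [-0.4, 0.7, 0.6]
grip_width: 0.601
grip_force: 0.0
```

Emit:
play_rows(deltas=[[0,0,-15,0,-0.2],[0,0,-30,0,-0.2],[0,0,-40,0,-0.2],[10,0,-40,0,-0.2],[33,0,-40,0,-1]])

```text
clock: 8.08
position: [0.5535, -0.2121, 0.1692]
tool_rot: [0.53, 0.848, -0.0, 0.003]
contact_force: [1.2, 0.3, 0.6]
grip_width: 0.727
grip_force: 0.0
```

Emit:
play_rows(deltas=[[0,0,0,0,-1],[0,0,0,0,-1]])

```text
clock: 8.25
position: [0.5531, -0.2093, 0.1689]
tool_rot: [0.528, 0.849, 0.0, 0.003]
contact_force: [0.6, 0.3, 0.0]
grip_width: 0.984
grip_force: 0.0
```

```bash
python3 - <<'E'
from h import *
import pickle
s=env.state();print(s["clock"],s["position"],yaw(),s["grip_width"])
w=cam("wrist");pickle.dump(w,open("w4.pkl","wb"));cv2.imwrite("pics/w4.png",w["img"])
for b in blobs(choc(w["img"]),100):
    print(b[0].round(1),b[1],np.round(b[2][0]),np.round(b[2][1],1),round(b[2][2],1),onz(w,b[2][0],.0275).round(4))
E
```

```text
8.25 [ 0.55310795 -0.2092592   0.16886418] 2.028125415589198 0.984475042986863
[467.3  61.2] 1665 [468.  61.] [40. 47.] 90.0 [ 0.6446 -0.027   0.0275]
[342.5  83.9] 198 [342.  81.] [36.8 10.8] 85.2 [ 0.5524 -0.0905  0.0275]
[283.3 195.5] 2800 [284. 196.] [93. 31.] 90.0 [ 0.5517 -0.2097  0.0275]
```

View pics/w4.png

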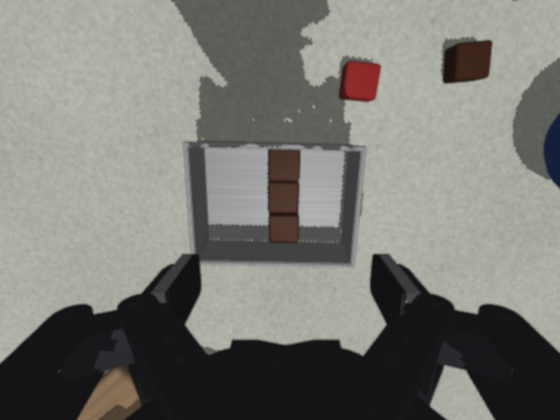

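The half lies in the gap, in line with the laid block (column 284, rows 214–242). Now to the rack.

Emit:
play_rows(deltas=[[36.5,16,-12,0,-1],[36.5,16,-12,0,-1],[36.5,16,-12,0,-1],[36.5,16,-12,0,-1],[36.5,16,-12,0,-1]])

```text
clock: 8.72
position: [0.5416, -0.0089, 0.2231]
tool_rot: [0.53, 0.848, -0.001, -0.002]
contact_force: [0.7, 0.2, 0.6]
grip_width: 0.999
grip_force: 0.0
```

Emit:
play_rows(deltas=[[36.5,16,0,0,-1],[36.5,16,0,0,-1],[36.5,16,0,0,-1],[36.5,16,0,0,-1],[36.5,16,0,0,-1]])

```text
clock: 9.13
position: [0.5333, 0.1902, 0.2226]
tool_rot: [0.529, 0.848, -0.002, -0.002]
contact_force: [0.3, 0.5, 0.1]
grip_width: 1.004
grip_force: 0.0
```

Emit:
play_rows(deltas=[[36.5,16,0,0,-1],[36.5,16,0,0,-1],[36.5,16,0,0,-1],[0,0,0,0.11,-1],[0,0,0,0.11,-1]])

```text
clock: 9.55
position: [0.5279, 0.3103, 0.2219]
tool_rot: [0.619, 0.785, -0.002, -0.001]
contact_force: [-0.7, -1.3, 0.1]
grip_width: 1.004
grip_force: 0.0
```

Emit:
play_rows(deltas=[[0,0,0,0,-1],[0,0,0,0,-1]])

```text
clock: 9.72
position: [0.5287, 0.3079, 0.2228]
tool_rot: [0.618, 0.786, -0.002, -0.001]
contact_force: [0.0, -0.4, 0.4]
grip_width: 0.996
grip_force: 0.0
```

```bash
python3 - <<'E'
from h import *
import pickle
s=env.state();print(s["clock"],s["position"],yaw(),s["grip_width"])
w=cam("wrist");pickle.dump(w,open("w5.pkl","wb"));cv2.imwrite("pics/w5.png",w["img"])
for b in blobs(choc(w["img"]),100):
    print(b[0].round(1),b[1],np.round(b[2][0]),np.round(b[2][1],1),round(b[2][2],1),onz(w,b[2][0],.029).round(4))
E
```

```text
9.7167 [0.52867809 0.30785519 0.22280069] 1.809325221448469 0.995910600412864
[286.8 138.7] 1550 [287. 139.] [30.5 55.4] 86.2 [0.5169 0.3605 0.029 ]
[290.1 181.1] 1549 [290. 181.] [31.  55.4] 86.7 [0.5318 0.314  0.029 ]
[289.6 220. ] 2178 [290. 220.] [31.2 79.6] 87.2 [0.5428 0.268  0.029 ]
```

View pics/w5.png

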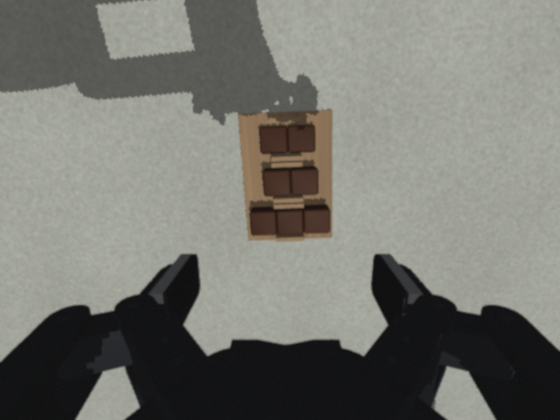

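The wrist view shows the far bar at (287,139), the middle bar at (290,181) and the long bar at (290,220). The far and middle bars have equal pixel widths although the far one is closer to the camera axis. That makes the far bar the low (thin) one and the middle bar the block. I close in and verify.

Emit:
play_rows(deltas=[[5,4.4,20,-0.05,-1],[0,0,20,0,-1],[0,0,20,0,-1],[0,0,20,0,-1],[0,0,20,0,-1]])

```text
clock: 10.18
position: [0.5325, 0.3133, 0.124]
tool_rot: [0.599, 0.801, -0.0, -0.0]
contact_force: [-0.1, -0.1, -0.2]
grip_width: 1.004
grip_force: 0.0
```

Emit:
play_rows(deltas=[[0,0,0,0,-1],[0,0,0,0,-1]])

```text
clock: 10.35
position: [0.5314, 0.313, 0.1237]
tool_rot: [0.599, 0.801, -0.002, -0.001]
contact_force: [-0.6, 0.3, 0.6]
grip_width: 1.002
grip_force: 0.0
```

```bash
python3 - <<'E'
from h import *
import pickle
s=env.state();p=s["position"][:2];a=yaw();print(s["clock"],s["position"],a)
ex=np.array([np.cos(a),np.sin(a)]);ey=np.array([np.sin(a),-np.cos(a)])
w=cam("wrist");pickle.dump(w,open("w6.pkl","wb"));cv2.imwrite("pics/w6.png",w["img"])
w1=pickle.load(open("w5.pkl","rb"))
print(proj(w,s["position"]))
B=[sorted([b for b in blobs(choc(x["img"]),400)if b[0][1]<245],key=lambda b:b[0][1]) for x in(w1,w)]
for b in B[1]:
    X=onz(w,b[2][0],.029)[:2]-p
    print(np.round(b[2][0]),b[1],np.round(b[2][1],1),round(b[2][2],1),(1000*np.array([X@ex,X@ey])).round(1))
for b1 in B[0]:
  print([ (tri(w1,b1[2][0],w,b[2][0])).round(4) for b in B[1]])
E
```

```text
10.35 [0.53140307 0.31302848 0.12365374] 1.8568698005141862
[285.78032313 259.10773711]
[286. 150.] 2919 [79. 40.] 0.0 [49.9 -0.4]
[287. 208.] 2907 [43. 76.] 90.0 [1.7 0.8]
[array([0.517 , 0.3602, 0.0218]), array([0.5147, 0.3697, 0.229 ])]
[array([0.5067, 0.3972, 0.4805]), array([0.5324, 0.3123, 0.0195])]
[array([0.5084, 0.3921, 0.416 ]), array([0.4476, 0.5992, 1.0632])]
```

View pics/w6.png

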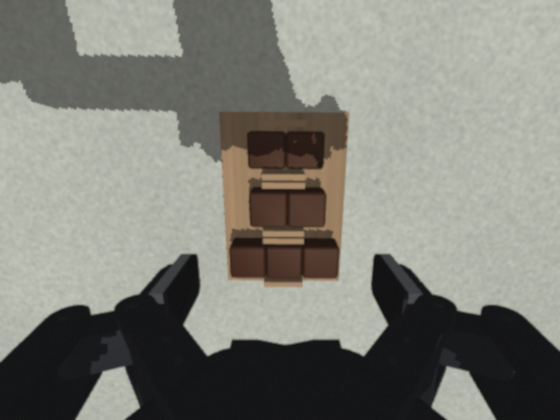

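The middle block spans columns 250–326 and rows 187–230. The spacings in the top view (46.5 and 49 mm) and side view (56 and 50 mm) fit only if the far bar is the thin one, so the middle one is the block. Gripping it by its ends.

Emit:
play_rows(deltas=[[-2,1,20,0,-1],[0,0,25,0,-1],[0,0,25,0,-1],[0,0,20,0,-1],[0,0,15,0,-1]])

```text
clock: 10.82
position: [0.5348, 0.3127, 0.0206]
tool_rot: [0.599, 0.801, 0.001, 0.0]
contact_force: [0.5, 0.2, 0.4]
grip_width: 0.999
grip_force: 0.0
```

Emit:
play_rows(deltas=[[0,0,8,0,-1],[0,0,6,0,-1],[0,0,3,0,-1],[0,0,0,0,-1]])

```text
clock: 11.15
position: [0.5347, 0.3129, 0.0042]
tool_rot: [0.599, 0.801, 0.001, 0.0]
contact_force: [0.4, -0.0, -0.4]
grip_width: 0.997
grip_force: 0.0
```

Emit:
play_rows(deltas=[[0,0,0,0,1],[0,0,0,0,1],[0,0,0,0,1],[0,0,0,0,1],[0,0,0,0,1]], grip_force=40)

```text
clock: 11.57
position: [0.5353, 0.3132, 0.0051]
tool_rot: [0.599, 0.801, 0.001, 0.001]
contact_force: [0.2, 0.1, 6.0]
grip_width: 0.762
grip_force: 46.7
```

Emit:
play_rows(deltas=[[0,0,-5,0,1],[0,0,-10,0,1],[0,0,-20,0,1],[0,0,-25,0,1],[0,0,-20,0,1]])

```text
clock: 11.98
position: [0.5337, 0.3126, 0.0847]
tool_rot: [0.599, 0.801, -0.0, -0.0]
contact_force: [-0.2, 0.6, -0.1]
grip_width: 0.764
grip_force: 45.9
```

Emit:
play_rows(deltas=[[-15,-10,0,0,1],[-25,-18,0,0,1],[-28,-20,0,0,1],[-28,-20,0,0,1],[-28,-20,0,0,1]])

```text
clock: 12.4
position: [0.4835, 0.1677, 0.0837]
tool_rot: [0.599, 0.801, -0.0, 0.0]
contact_force: [1.7, 0.3, -0.6]
grip_width: 0.757
grip_force: 45.8
```

Emit:
play_rows(deltas=[[-28,-20,0,0,1],[-25,-18,0,0,1],[-15,-9,10,0,1],[0,0,20,0,1],[0,0,20,0,1]])

```text
clock: 12.82
position: [0.4593, 0.0892, 0.0343]
tool_rot: [0.6, 0.8, 0.001, 0.001]
contact_force: [-0.4, 0.9, -0.7]
grip_width: 0.762
grip_force: 45.9
```

Emit:
play_rows(deltas=[[0,0,15,0,1],[0,0,8,0,1],[0,0,4,0,1],[0,0,2,0,1],[0,0,0,0,1]])

```text
clock: 13.23
position: [0.4589, 0.0905, 0.0047]
tool_rot: [0.599, 0.801, 0.0, 0.0]
contact_force: [1.0, 0.3, -0.8]
grip_width: 0.762
grip_force: 45.8
```

Emit:
play_rows(deltas=[[0,0,2,0,1],[0,0,1,0,1],[0,0,0,0,1]])

```text
clock: 13.48
position: [0.459, 0.0905, 0.0018]
tool_rot: [0.599, 0.801, 0.0, 0.0]
contact_force: [-0.4, 0.0, -1.3]
grip_width: 0.762
grip_force: 45.8
```

Emit:
play_rows(deltas=[[0,0,1,0,1],[0,0,0,0,1],[0,0,0,0,1]])

```text
clock: 13.73
position: [0.4592, 0.0905, 0.0011]
tool_rot: [0.599, 0.801, 0.0, 0.0]
contact_force: [-0.9, -0.6, 4.4]
grip_width: 0.76
grip_force: 46.4
```

Contact with the worktop. Release, lift and turn.

Emit:
play_rows(deltas=[[0,0,0,0,-1],[0,0,0,0,-1],[0,0,0,0,-1],[0,0,0,0,-1],[0,0,0,0,-1]])

```text
clock: 14.15
position: [0.4585, 0.0904, 0.0003]
tool_rot: [0.599, 0.801, -0.0, -0.0]
contact_force: [-0.3, -0.3, 0.4]
grip_width: 0.997
grip_force: 0.0
```

Emit:
play_rows(deltas=[[0,0,-20,0,-1],[0,0,-35,0,-1],[0,0,-40,0,-1],[0,0,-20,-0.12,-1],[0,0,0,-0.12,-1]])

```text
clock: 14.57
position: [0.4633, 0.0905, 0.1211]
tool_rot: [0.496, 0.868, 0.003, 0.005]
contact_force: [0.5, 0.9, 0.5]
grip_width: 0.998
grip_force: 0.0
```

Emit:
play_rows(deltas=[[0,0,0,-0.12,-1],[0,0,0,-0.12,-1],[0,0,0,-0.12,-1],[0,0,0,-0.12,-1],[0,0,0,-0.12,-1]])

```text
clock: 14.98
position: [0.4584, 0.0904, 0.1153]
tool_rot: [0.218, 0.976, -0.0, -0.0]
contact_force: [-0.2, 0.4, 0.4]
grip_width: 0.998
grip_force: 0.0
```

Emit:
play_rows(deltas=[[0,0,0,-0.12,-1],[0,0,0,-0.12,-1],[0,0,0,-0.12,-1],[0,0,0,-0.12,-1],[0,0,0,-0.12,-1]])

```text
clock: 15.4
position: [0.4584, 0.0904, 0.1152]
tool_rot: [-0.08, 0.997, 0.0, -0.0]
contact_force: [0.4, 0.7, 0.0]
grip_width: 1.002
grip_force: 0.0
```

Emit:
play_rows(deltas=[[0,0,0,-0.12,-1],[0,0,0,-0.01,-1],[0,0,0,0,-1],[0,0,0,0,-1]])

```text
clock: 15.73
position: [0.4585, 0.0904, 0.1153]
tool_rot: [-0.141, 0.99, 0.0, -0.0]
contact_force: [-0.1, -0.5, -1.0]
grip_width: 1.003
grip_force: 0.0
```

```bash
cat >> h.py <<'E'
def look(name,z,keep=lambda u:True,amin=300):
    s=env.state();p=s["position"];a=yaw();print(s["clock"],p.round(4),round(a,4))
    ex=np.array([np.cos(a),np.sin(a)]);ey=np.array([np.sin(a),-np.cos(a)])
    w=cam("wrist");cv2.imwrite("pics/%s.png"%name,w["img"])
    T=lambda u,z:(lambda X:(1000*np.array([X@ex,X@ey])).round(1))(onz(w,u,z)[:2]-p[:2])
    for b in blobs(choc(w["img"]),amin):
        if keep(b[0]): print(b[0].round(1),b[1],np.round(b[2][1],1),round(b[2][2],1),T(b[2][0],z),"box",[list(T(u,z)) for u in cv2.boxPoints(b[2])], cv2.boxPoints(b[2]).round().tolist())
    return w,T
E
python3 -c "
from h import *
look('w7',.025)"
```

```text
15.7333 [0.4585 0.0904 0.1153] -2.8588
[285.4 207.4] 2707 [75. 37.] 90.0 [3.  0.5] box [[np.float64(34.4), np.float64(-14.4)], [np.float64(34.4), np.float64(15.4)], [np.float64(-30.8), np.float64(16.5)], [np.float64(-30.8), np.float64(-15.5)]] [[267.0, 170.0], [304.0, 170.0], [304.0, 245.0], [267.0, 245.0]]
[ 84.7 259.7] 828 [50.  33.8] 36.9 [ -42.5 -178.9] box [[np.float64(-41.1), np.float64(-205.1)], [np.float64(-15.9), np.float64(-182.2)], [np.float64(-44.0), np.float64(-152.7)], [np.float64(-70.8), np.float64(-175.5)]] [[51.0, 256.0], [71.0, 229.0], [111.0, 259.0], [91.0, 286.0]]
[444.7 293.3] 339 [42.4 14.8] 34.2 [-77.6 145.2] box [[np.float64(-71.6), np.float64(124.7)], [np.float64(-59.3), np.float64(130.5)], [np.float64(-83.7), np.float64(166.0)], [np.float64(-96.6), np.float64(160.5)]] [[423.0, 287.0], [431.0, 275.0], [466.0, 298.0], [458.0, 311.0]]
[534.1 313.1] 815 [43.8 27.4] 37.4 [-97.2 231.6] box [[np.float64(-94.6), np.float64(207.1)], [np.float64(-71.8), np.float64(217.4)], [np.float64(-99.8), np.float64(256.1)], [np.float64(-123.9), np.float64(246.5)]] [[509.0, 309.0], [525.0, 287.0], [560.0, 314.0], [543.0, 335.0]]
```

Emit:
play_rows(deltas=[[2,0.5,20,0,-1],[0,0,30,0,-1],[0,0,30,0,-1],[0,0,18,0,-1],[0,0,8,0,-1]])

```text
clock: 16.2
position: [0.4539, 0.0902, 0.0066]
tool_rot: [-0.141, 0.99, 0.0, -0.003]
contact_force: [-0.1, -0.5, 0.7]
grip_width: 1.003
grip_force: 0.0
```

Emit:
play_rows(deltas=[[0,0,4,0,-1],[0,0,1.5,0,-1],[0,0,0,0,1],[0,0,0,0,1],[0,0,0,0,1]], grip_force=40)

```text
clock: 16.62
position: [0.4579, 0.0903, 0.0052]
tool_rot: [-0.142, 0.99, -0.0, 0.001]
contact_force: [-0.5, 0.0, -0.2]
grip_width: 0.603
grip_force: 0.0
```

Emit:
play_rows(deltas=[[0,0,0,0,1],[0,0,0,0,1],[0,0,0,0,1],[0,0,0,0,1],[0,0,0,0,1]])

```text
clock: 17.03
position: [0.4576, 0.0903, 0.005]
tool_rot: [-0.142, 0.99, -0.0, 0.001]
contact_force: [0.1, -1.4, 6.9]
grip_width: 0.362
grip_force: 41.9
```

Emit:
play_rows(deltas=[[0,0,-15,0,1],[0,0,-35,0,1],[0,0,-40,0.115,1],[0,0,-40,0.115,1],[0,0,-40,0.115,1]])

```text
clock: 17.45
position: [0.4555, 0.0903, 0.1751]
tool_rot: [0.033, 0.999, -0.0, -0.001]
contact_force: [0.9, 0.6, -1.1]
grip_width: 0.368
grip_force: 41.1
```

Emit:
play_rows(deltas=[[0,0,-25,0.115,1],[0,0,0,0.115,1],[0,0,0,0.115,1],[0,0,0,0.115,1],[0,0,0,0.115,1]])

```text
clock: 17.87
position: [0.4561, 0.0903, 0.1988]
tool_rot: [0.315, 0.949, -0.0, -0.0]
contact_force: [1.0, -0.1, -1.4]
grip_width: 0.365
grip_force: 41.1
```

Emit:
play_rows(deltas=[[0,0,0,0.115,1],[0,0,0,0.115,1],[0,0,0,0.115,1],[0,0,0,0.115,1],[0,0,0,0.017,1]])

```text
clock: 18.28
position: [0.456, 0.0903, 0.1984]
tool_rot: [0.529, 0.849, -0.0, -0.001]
contact_force: [-0.0, -0.1, -1.3]
grip_width: 0.365
grip_force: 41.1
```

Emit:
play_rows(deltas=[[-33,-5,0,0,1],[-33,-5,0,0,1],[-33,-5,0,0,1],[-33,-5,0,0,1],[-33,-5,0,0,1]])

```text
clock: 18.7
position: [0.5072, -0.07, 0.1987]
tool_rot: [0.527, 0.85, 0.0, -0.0]
contact_force: [0.3, 0.6, -0.8]
grip_width: 0.361
grip_force: 41.1
```

Emit:
play_rows(deltas=[[-33,-5,0,0,1],[-33,-5,0,0,1],[-33,-5,0,0,1],[-33,-5,0,0,1],[-33,-4,0,0,1]])

```text
clock: 19.12
position: [0.5586, -0.2288, 0.1984]
tool_rot: [0.527, 0.85, 0.0, -0.001]
contact_force: [1.2, 0.5, -1.1]
grip_width: 0.365
grip_force: 41.1
```

Emit:
play_rows(deltas=[[0,0,0,0,1],[0,0,0,0,1],[0,0,0,0,1]])

```text
clock: 19.37
position: [0.5582, -0.2267, 0.1981]
tool_rot: [0.527, 0.85, 0.0, -0.001]
contact_force: [-0.1, 0.0, -0.1]
grip_width: 0.364
grip_force: 41.1
```

```bash
python3 -c "
from h import *
w,T=look('w8',.0275,amin=300)
cv2.imwrite('pics/w8c.png',cv2.resize(w['img'][80:340,140:420],(800,743))[:600])
print('grip',env.state()['grip_width'],go((.5608,-.228)))
"
```

```text
19.3667 [ 0.5582 -0.2267  0.1981] 2.0306
[456.3  49.7] 1402 [38. 41.] 90.0 [139.6 166.4] box [[np.float64(156.0), np.float64(144.1)], [np.float64(156.0), np.float64(183.4)], [np.float64(122.7), np.float64(189.3)], [np.float64(122.7), np.float64(148.8)]] [[436.0, 31.0], [477.0, 31.0], [477.0, 69.0], [436.0, 69.0]]
[285.3 251.5] 10149 [206.  68.] 90.0 [-50.1  -0.6] box [[np.float64(64.5), np.float64(-36.0)], [np.float64(64.5), np.float64(35.0)], [np.float64(-190.9), np.float64(42.9)], [np.float64(-190.9), np.float64(-44.3)]] [[251.0, 130.0], [319.0, 130.0], [319.0, 336.0], [251.0, 336.0]]
grip 0.3635571697860711 (array([-2.8,  1.5,  0. ]), None)
```

View pics/w8c.png

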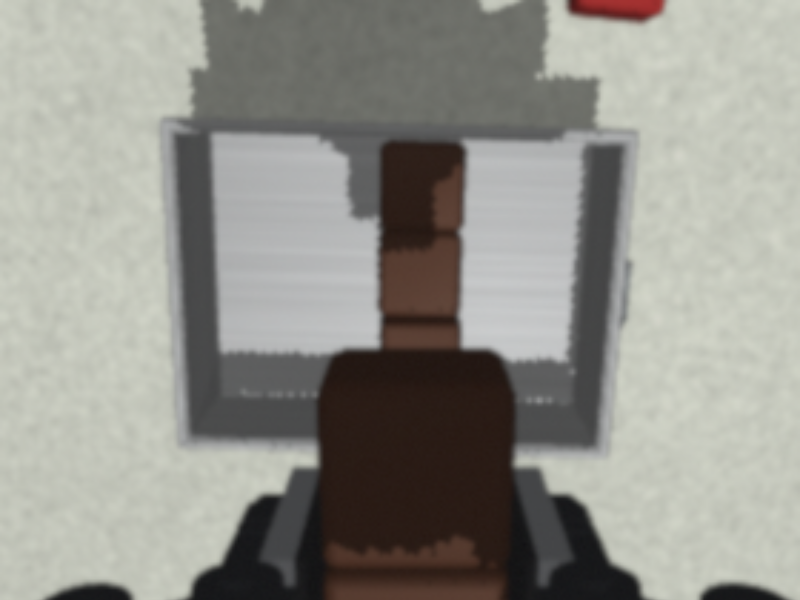

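In the crop, the joint between laid and half is at row 192, the laid top end at row 130, and the rim outer edges at rows 122.4 and 236.8. The held block's front bottom edge is at row 202.5 (column 285.6), and the laid block's centre column is 287.4.

```bash
python3 -c "
from h import *
w,T=look('w9',.0275,amin=99999)
print('laid',T((287.4,192),.0275),T((288,130),.0275),'rim',T((287,122.4),.055),T((287,236.8),.055),'held',T((285.6,202.5),.193))
print('laid axis cols', T((286.9,185),.0275),T((288,135),.0275), 'rim L',T((196.5,122),.055),T((203,236),.055),'R',T((363,126),.055),T((352.5,238),.055))
"
```

```text
19.4167 [ 0.5582 -0.2262  0.1983] 2.0313
laid [-1.9  2.1] [64.4  2.6] rim [71.8  1.4] [-44.    1.6] held [30.2 -0. ]
laid axis cols [6.  1.5] [59.4  2.6] rim L [ 72.3 -84.1] [-43. -87.] R [68.5 73.6] [-45.4  70.7]
```

Emit:
play_rows(deltas=[[-2.6,2,0,0.02,1],[0,0,15,0,1],[0,0,25,0,1],[0,0,25,0,1],[0,0,20,0,1]])

```text
clock: 19.88
position: [0.5615, -0.2273, 0.1127]
tool_rot: [0.536, 0.844, 0.0, -0.0]
contact_force: [-0.3, 0.3, -1.4]
grip_width: 0.363
grip_force: 41.1
```

Emit:
play_rows(deltas=[[0,0,15,0,1],[0,0,15,0,1],[0,0,12,0,1],[0,0,12,0,1],[0,0,8,0,1]])

```text
clock: 20.3
position: [0.5615, -0.228, 0.0508]
tool_rot: [0.536, 0.844, 0.0, -0.0]
contact_force: [-0.4, -0.5, -1.7]
grip_width: 0.366
grip_force: 41.1
```

Emit:
play_rows(deltas=[[0,0,6,0,1],[0,0,5,0,1],[0,0,3,0,1],[0,0,2,0,1],[0,0,0,0,1]])

```text
clock: 20.72
position: [0.5619, -0.2288, 0.0359]
tool_rot: [0.536, 0.844, 0.0, 0.0]
contact_force: [-0.5, 0.5, -0.6]
grip_width: 0.364
grip_force: 41.1
```

Emit:
play_rows(deltas=[[0,0,1.5,0,1],[0,0,1,0,1],[0,0,0,0,1]])

```text
clock: 20.97
position: [0.5619, -0.2288, 0.0336]
tool_rot: [0.536, 0.844, 0.0, 0.0]
contact_force: [0.2, -0.8, -0.9]
grip_width: 0.365
grip_force: 41.1
```

Emit:
play_rows(deltas=[[0,0,0.5,0,1],[0,0,0,0,1],[0,0,0,0,1]])

```text
clock: 21.22
position: [0.5618, -0.2287, 0.033]
tool_rot: [0.536, 0.844, 0.0, 0.0]
contact_force: [-0.0, 0.5, -0.1]
grip_width: 0.369
grip_force: 41.1
```

Emit:
play_rows(deltas=[[0,0,0,0,-0.2],[0,0,0,0,-0.2],[0,0,0,0,-0.2],[0,0,0,0,-0.2],[0,0,0,0,-0.2]])

```text
clock: 21.63
position: [0.5619, -0.2288, 0.033]
tool_rot: [0.536, 0.844, -0.0, 0.0]
contact_force: [-0.0, -0.5, -0.3]
grip_width: 0.599
grip_force: 0.0
```

Emit:
play_rows(deltas=[[0,0,-10,0,-0.2],[0,0,-30,0,-0.2],[0,0,-40,0,-0.2],[10,0,-40,0,-0.2],[15,0,-40,0,-1]])

```text
clock: 22.05
position: [0.5515, -0.2072, 0.1945]
tool_rot: [0.537, 0.844, -0.0, 0.001]
contact_force: [0.5, -0.2, 1.1]
grip_width: 0.724
grip_force: 0.0
```

Emit:
play_rows(deltas=[[0,0,0,0,-1],[0,0,0,0,-1],[0,0,0,0,-1]])

```text
clock: 22.3
position: [0.5513, -0.2063, 0.1926]
tool_rot: [0.536, 0.844, -0.0, 0.001]
contact_force: [-0.6, -0.7, -0.7]
grip_width: 1.002
grip_force: 0.0
```

```bash
python3 -c "
from h import *
w,T=look('w10',.0525,amin=250)
c=[b for b in blobs(choc(w['img']),600) if abs(b[0][0]-285)<40]
u=int(c[0][0][0]); g=w['img'].max(2).astype(int)[:,u-6:u+6].mean(1).round().astype(int)
print(u,[(r,int(g[r])) for r in range(130,262,1)])
"
```

```text
22.3 [ 0.5513 -0.2063  0.1926] 2.0101
[451.4  67.4] 1354 [37. 41.] 90.0 [118.3 148.1] box [[np.float64(133.2), np.float64(127.8)], [np.float64(133.1), np.float64(163.7)], [np.float64(103.0), np.float64(169.0)], [np.float64(103.0), np.float64(131.9)]] [[431.0, 49.0], [472.0, 49.0], [472.0, 86.0], [431.0, 86.0]]
[284.8 201.4] 2882 [98.4 29.8] 89.2 [-4.5 -0.1] box [[np.float64(44.1), np.float64(-15.1)], [np.float64(44.5), np.float64(13.5)], [np.float64(-58.0), np.float64(16.3)], [np.float64(-58.5), np.float64(-15.2)]] [[270.0, 152.0], [299.0, 152.0], [301.0, 250.0], [271.0, 250.0]]
284 [(130, 95), (131, 95), (132, 95), (133, 95), (134, 95), (135, 95), (136, 94), (137, 94), (138, 94), (139, 94), (140, 95), (141, 95), (142, 95), (143, 93), (144, 86), (145, 77), (146, 91), (147, 119), (148, 142), (149, 148), (150, 133), (151, 109), (152, 78), (153, 70), (154, 72), (155, 72), (156, 72), (157, 72), (158, 72), (159, 73), (160, 73), (161, 73), (162, 74), (163, 74), (164, 74), (165, 74), (166, 75), (167, 75), (168, 76), (169, 76), (170, 76), (171, 76), (172, 77), (173, 78), (174, 78), (175, 78)
[... 253 characters left out ...]
, (199, 77), (200, 78), (201, 77), (202, 78), (203, 78), (204, 78), (205, 78), (206, 78), (207, 78), (208, 79), (209, 79), (210, 79), (211, 79), (212, 79), (213, 79), (214, 79), (215, 79), (216, 79), (217, 79), (218, 77), (219, 71), (220, 57), (221, 45), (222, 49), (223, 62), (224, 72), (225, 78), (226, 79), (227, 79), (228, 79), (229, 79), (230, 79), (231, 79), (232, 79), (233, 79), (234, 79), (235, 78), (236, 79), (237, 79), (238, 78), (239, 78), (240, 78), (241, 78), (242, 78), (243, 78), (244, 78), (245, 77), (246, 77), (247, 76), (248, 72), (249, 68), (250, 63), (251, 63), (252, 64), (253, 64), (254, 72), (255, 96), (256, 120), (257, 140), (258, 153), (259, 157), (260, 163), (261, 165)]
```

```bash
python3 -c "
from h import *
w,T=look('w11',.0525,amin=99999)
print('block ctr',T((286,221),.0525),'ends',T((285,190.5),.0525),T((286,250),.0525),'laid end',T((284,152),.0275),'rim +y outer/inner',T((284,145),.055),T((284,149.5),.055))
m=choc(w['img'])
for r in (160,170,200,210,230,240):
  c=np.where(m[r,250:320])[0]+250; z=.0275 if r<180 else .0525; print(r,c.min(),c.max()+1,T((c.min(),r),z),T((c.max()+1,r),z))
print('half_b',onz(w,(451.5,67.5),.025),onz(w,(451.5,67.5),.02))
"
```

```text
22.35 [ 0.5506 -0.2061  0.1911] 2.0098
block ctr [-24.9   0.4] ends [ 7.  -0.6] [-57.    0.4] laid end [42.4 -1.6] rim +y outer/inner [51.3 -1.5] [47.2 -1.5]
160 271 300 [ 34.1 -15.3] [34.1 15.1]
170 271 300 [ 23.6 -15.4] [23.6 15.3]
200 271 302 [ -2.8 -14.6] [-2.8 16.4]
210 271 302 [-13.2 -14.7] [-13.2  16.6]
230 271 302 [-34.7 -15. ] [-34.7  16.9]
240 271 302 [-45.7 -15.2] [-45.7  17.1]
half_b [ 0.64434963 -0.02601632  0.025     ] [ 0.64634812 -0.02412101  0.02      ]
```

Emit:
play_rows(deltas=[[20,27,0,0,-1],[21,27,10,0,-1],[21,27,15,0,-1],[21,27,15,0,-1],[21,27,15,0,-1]])

```text
clock: 22.82
position: [0.6286, -0.0536, 0.1341]
tool_rot: [0.537, 0.844, -0.001, -0.002]
contact_force: [-0.0, -0.8, -0.6]
grip_width: 0.997
grip_force: 0.0
```

Emit:
play_rows(deltas=[[20,27,10,0,-1],[0,0,0,0,-1],[0,0,0,0,-1],[0,0,0,0,-1]])

```text
clock: 23.15
position: [0.6443, -0.0255, 0.1251]
tool_rot: [0.536, 0.844, -0.001, -0.001]
contact_force: [0.3, -0.7, -0.0]
grip_width: 0.999
grip_force: 0.0
```

```bash
python3 -c "
from h import *
w,T=look('w12',.025,keep=lambda u:np.hypot(u[0]-285,u[1]-210)<90)
h=cv2.cvtColor(w['img'],cv2.COLOR_BGR2HSV);red=(h[...,1]>150)&((h[...,0]<8)|(h[...,0]>172))&(h[...,2]>100)
for b in blobs(red,100): print('red',b[0].round(),T(b[0],.0125))
"
```

```text
23.15 [ 0.6443 -0.0255  0.1251] 2.0101
[293.3 204.4] 1268 [37.2 35. ] 84.3 [3.2 6.5] box [[np.float64(18.1), np.float64(-10.1)], [np.float64(21.1), np.float64(19.6)], [np.float64(-12.1), np.float64(23.6)], [np.float64(-15.3), np.float64(-7.2)]] [[274.0, 188.0], [309.0, 184.0], [313.0, 221.0], [278.0, 225.0]]
red [362. 109.] [82.1 63.5]
red [183. 226.] [-21.5 -96.2]
```

Emit:
play_rows(deltas=[[1,6.5,15,0,-1],[0,0,25,-0.1,-1],[0,0,30,0,-1],[0,0,25,0,-1],[0,0,12,0,-1]])

```text
clock: 23.62
position: [0.6477, -0.023, 0.0165]
tool_rot: [0.494, 0.869, -0.001, -0.003]
contact_force: [-0.8, -0.8, -0.2]
grip_width: 0.997
grip_force: 0.0
```

Emit:
play_rows(deltas=[[0,0,8,0,-1],[0,0,5,0,-1],[0,0,0,0,1],[0,0,0,0,1],[0,0,0,0,1]], grip_force=30)

```text
clock: 24.03
position: [0.6523, -0.022, 0.0089]
tool_rot: [0.493, 0.87, 0.001, 0.002]
contact_force: [-1.1, -0.5, -0.1]
grip_width: 0.606
grip_force: 0.0
```

Emit:
play_rows(deltas=[[0,0,0,0,1],[0,0,0,0,1],[0,0,0,0,1],[0,0,0,0,1],[0,0,0,0,1]])

```text
clock: 24.45
position: [0.652, -0.0218, 0.0086]
tool_rot: [0.493, 0.87, 0.0, 0.001]
contact_force: [-0.0, 0.8, 5.9]
grip_width: 0.366
grip_force: 31.2
```

Emit:
play_rows(deltas=[[0,0,-20,0,1],[0,0,-35,0,1],[0,0,-40,0.1,1],[0,0,-40,0,1],[0,0,-40,0,1]])

```text
clock: 24.87
position: [0.6498, -0.0214, 0.1828]
tool_rot: [0.536, 0.844, -0.0, -0.001]
contact_force: [0.3, -0.5, -0.8]
grip_width: 0.365
grip_force: 30.6
```

Emit:
play_rows(deltas=[[-15,-25,-15,0,1],[-17,-28,0,0,1],[-17,-29,0,0,1],[-17,-29,0,0,1],[-17,-29,0,0,1]])

```text
clock: 25.28
position: [0.5579, -0.1569, 0.1967]
tool_rot: [0.536, 0.844, -0.0, -0.0]
contact_force: [-0.1, -0.0, -0.8]
grip_width: 0.365
grip_force: 30.6
```

Emit:
play_rows(deltas=[[-16,-28,0,0,1],[0,0,0,0,1],[0,0,0,0,1],[0,0,0,0,1]])

```text
clock: 25.62
position: [0.5407, -0.1823, 0.1967]
tool_rot: [0.536, 0.844, 0.0, -0.0]
contact_force: [-0.9, 0.7, -0.0]
grip_width: 0.367
grip_force: 30.6
```

```bash
python3 -c "
from h import *
w,T=look('w13',.0525,amin=300,keep=lambda u:abs(u[0]-285)<60)
print(go((.5403,-.1828)))
g=w['img'].max(2).astype(int)[:,279:291].mean(1).round().astype(int)
print([(r,int(g[r])) for r in range(150,300,2)])
"
```

```text
25.6167 [ 0.5407 -0.1823  0.1967] 2.0093
[284.8 250.4] 5788 [120.  66.] 90.0 [-47.   -0.4] box [[np.float64(17.4), np.float64(-33.4)], [np.float64(17.4), np.float64(32.6)], [np.float64(-119.7), np.float64(36.8)], [np.float64(-119.6), np.float64(-37.7)]] [[252.0, 179.0], [318.0, 179.0], [318.0, 299.0], [252.0, 299.0]]
(array([-0.5, -1.1,  0. ]), None)
[(150, 112), (152, 105), (154, 104), (156, 104), (158, 104), (160, 103), (162, 104), (164, 104), (166, 103), (168, 80), (170, 71), (172, 75), (174, 128), (176, 162), (178, 120), (180, 83), (182, 83), (184, 84), (186, 84), (188, 84), (190, 85), (192, 85), (194, 86), (196, 86), (198, 87), (200, 78), (202, 43), (204, 36), (206, 39), (208, 37), (210, 33), (212, 33), (214, 43), (216, 71), (218, 86), (220, 87), (222, 86), (224, 86), (226, 84), (228, 50), (230, 32), (232, 32), (234, 32), (236, 32), (238, 32), (240, 33), (242, 34), (244, 37), (246, 38), (248, 38), (250, 39), (252, 39), (254, 39), (256, 39), (258, 38), (260, 39), (262, 39), (264, 43), (266, 56), (268, 73), (270, 80), (272, 80), (274, 80), (276, 80), (278, 79), (280, 79), (282, 78), (284, 77), (286, 76), (288, 76), (290, 75), (292, 75), (294, 74), (296, 74), (298, 72)]
```

```bash
python3 -c "
from h import *
w,T=look('w14',.0525,amin=99999)
print('held front',T((285,228),.188),'block end',T((285,215),.0525),'block foot',T((285,201),.0275),'laid end',T((284,179),.0275),'rim',T((284,169),.055),T((284,173.5),.055),'old-style')
m=choc(w['img'])
for r,z in ((185,.0275),(195,.0275),(220,.0525),(240,.188)):
  c=np.where(m[r,240:330])[0]+240; print(r,T(((c.min()+c.max()+1)/2,r),z))
"
```

```text
25.6667 [ 0.541  -0.1819  0.1968] 2.0104
held front [14.7 -0.4] block end [-20.3  -0.4] block foot [-11.9  -0.4] laid end [12.8 -1.5] rim [27.8 -1.4] [23.3 -1.4] old-style
185 [ 6.2 -2. ]
195 [-5.1 -2.1]
220 [-25.8  -0.9]
240 [7.5 0.2]
```

Emit:
play_rows(deltas=[[0,-1.7,10,0,1],[0,0,25,0,1],[0,0,30,0,1],[0,0,25,0,1],[0,0,15,0,1]])

```text
clock: 26.13
position: [0.5372, -0.1812, 0.0878]
tool_rot: [0.535, 0.845, -0.0, -0.003]
contact_force: [-0.2, -0.2, -0.2]
grip_width: 0.361
grip_force: 30.6
```

Emit:
play_rows(deltas=[[0,0,12,0,1],[0,0,12,0,1],[0,0,10,0,1],[0,0,8,0,1],[0,0,5,0,1]])

```text
clock: 26.55
position: [0.5392, -0.1832, 0.0442]
tool_rot: [0.536, 0.844, -0.0, -0.0]
contact_force: [0.1, -0.7, -0.6]
grip_width: 0.365
grip_force: 30.6
```

Emit:
play_rows(deltas=[[0,0,4,0,1],[0,0,1.5,0,1],[0,0,0,0,1],[0,0,0,0,1]])

```text
clock: 26.88
position: [0.5396, -0.1837, 0.04]
tool_rot: [0.536, 0.844, 0.0, 0.001]
contact_force: [-0.5, -0.1, -0.8]
grip_width: 0.367
grip_force: 30.6
```

Emit:
play_rows(deltas=[[0,0,2,0,1],[0,0,1,0,1],[0,0,0,0,1]])

```text
clock: 27.13
position: [0.5391, -0.1834, 0.0365]
tool_rot: [0.536, 0.844, 0.0, 0.0]
contact_force: [-0.4, -0.4, -2.1]
grip_width: 0.368
grip_force: 30.6
```

Emit:
play_rows(deltas=[[0,0,0.5,0,1],[0,0,0,0,1],[0,0,0,0,1]])

```text
clock: 27.38
position: [0.5393, -0.1834, 0.0361]
tool_rot: [0.536, 0.844, 0.0, 0.0]
contact_force: [0.5, 0.3, -0.1]
grip_width: 0.361
grip_force: 30.6
```

Emit:
play_rows(deltas=[[0,0,0,0,-0.2],[0,0,0,0,-0.2],[0,0,0,0,-0.2],[0,0,0,0,-0.2],[0,0,0,0,-0.2]])

```text
clock: 27.8
position: [0.5392, -0.1834, 0.0359]
tool_rot: [0.536, 0.844, 0.0, -0.0]
contact_force: [0.1, 0.8, 0.5]
grip_width: 0.599
grip_force: 0.0
```

Emit:
play_rows(deltas=[[0,0,-10,0,-0.2],[0,0,-30,0,-0.2],[0,0,-40,0,-0.2],[0,0,-40,0,-0.2],[-20,0,-40,0,-1]])

```text
clock: 28.22
position: [0.5459, -0.1977, 0.1955]
tool_rot: [0.535, 0.845, 0.001, -0.001]
contact_force: [0.8, 0.2, -1.4]
grip_width: 0.726
grip_force: 0.0
```

Emit:
play_rows(deltas=[[0,0,0,0,-1],[0,0,0,0,-1],[0,0,0,0,-1]])

```text
clock: 28.47
position: [0.5469, -0.2002, 0.1937]
tool_rot: [0.536, 0.844, 0.0, 0.0]
contact_force: [-0.2, 0.2, -0.3]
grip_width: 0.996
grip_force: 0.0
```

```bash
python3 -c "
from h import *
w,T=look('w15',.0525,amin=300,keep=lambda u:abs(u[0]-285)<60)
g=w['img'].max(2).astype(int)[:,279:291].mean(1).round().astype(int)
print([(r,int(g[r])) for r in range(130,262,2)])
m=choc(w['img'])
for r in range(155,256,8):
  c=np.where(m[r,240:330])[0]+240
  if len(c): print(r,c.min(),c.max()+1,T(((c.min()+c.max()+1)/2,r),.0525))
"
```

```text
28.4667 [ 0.5469 -0.2002  0.1937] 2.0095
[286.1 208.4] 2852 [95.6 30.3] 88.7 [-12.6   0.7] box [[np.float64(35.5), np.float64(-15.1)], [np.float64(36.1), np.float64(14.3)], [np.float64(-65.3), np.float64(18.1)], [np.float64(-66.1), np.float64(-14.3)]] [[270.0, 161.0], [300.0, 160.0], [302.0, 256.0], [272.0, 257.0]]
[(130, 165), (132, 121), (134, 95), (136, 94), (138, 94), (140, 94), (142, 94), (144, 93), (146, 93), (148, 94), (150, 92), (152, 69), (154, 92), (156, 144), (158, 128), (160, 56), (162, 38), (164, 59), (166, 71), (168, 73), (170, 74), (172, 75), (174, 75), (176, 76), (178, 76), (180, 77), (182, 77), (184, 78), (186, 78), (188, 77), (190, 77), (192, 66), (194, 36), (196, 32), (198, 49), (200, 72), (202, 76), (204, 76), (206, 77), (208, 77), (210, 78), (212, 78), (214, 78), (216, 78), (218, 78), (220, 78), (222, 78), (224, 78), (226, 63), (228, 45), (230, 68), (232, 78), (234, 78), (236, 78), (238, 78), (240, 78), (242, 78), (244, 77), (246, 77), (248, 76), (250, 76), (252, 75), (254, 70), (256, 62), (258, 63), (260, 71)]
163 271 300 [33.6  0.1]
171 271 301 [25.7  0.6]
179 271 301 [17.8  0.6]
187 271 301 [9.7 0.6]
195 272 300 [1.5 0.6]
203 272 302 [-6.8  1.6]
211 272 302 [-15.2   1.6]
219 272 302 [-23.8   1.7]
227 273 301 [-32.6   1.7]
235 272 302 [-41.4   1.7]
243 272 302 [-50.4   1.7]
251 272 302 [-59.6   1.7]
```

```bash
python3 -c "
from h import *
print(env.hand_in())"
```

```text
the job is handed in; nothing more can be done
None
```

I built both staggered courses in the tin and handed the job in at about 28.5 s of the 70 s limit. My last camera check showed everything in line, flat and let go, but the hand-in gave no verdict.

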